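# Pack the clamped bao board end piece

## Robot

A 6-joint arm with a two-finger parallel gripper is mounted at the origin on the work surface. World frame = base frame: x ahead of the robot, y to its left, z up, the work surface at z = 0. Lengths are in m, angles in rad, forces in N, time in s.
With the tool pointing down it reaches from about 0.325 to 0.875 m from the base axis. Payload 4.4 kg.
Tool frame: the origin (TCP) lies at the very end of the fingers, on their centre line; the grasp point (between the pads) lies 19 mm behind it; z points along the fingers, y is the line along which they close (so a half turn about z gives the same grasp; the last joint's range is limited). The gripper opens to 85 mm and grips with 20 to 120 N. Pads are 22 mm wide; open, the fingers measure 114 mm over their backs; the gripper's body (76 mm by 85 mm) begins 54 mm behind the grasp point. The pads swing forward as they close: fully open they stand 13 mm farther back than shut.
Start: joints at [-1.379, 0.207, 1.542, -0, 1.393, -0.15], TCP at [0.193, -0.542, 0.231] pointing down, gripper open.
Joint ranges: [-2.73, 2.73], [-0.86, 2.22], [0.23, 2.46], [-1.11, 4.25], [0.08, 2.63], [-2.82, 2.82]. Speed limits (rad/s): [2.79, 2.79, 3.14, 3.14, 3.14, 3.14].

## Interface

Orientations are given as a rotation vector (axis times angle).
In Python, from cell import monitor, capture, bot gives the robot as it stands.
- The arm moves only by the shell command python3 -m crank 'ROWS' [FORCE]. ROWS is JSON, a list of rows, each an object of numbers: "dx", "dy", "dz": the shift along the tool's x, y, z normalised to -1 to 1, where 1 is 100 mm; "rx", "ry", "rz": the turn, a rotation vector about the tool's x, y, z normalised to -1 to 1, where 1 is pi rad; "grip": the closure, from -1 (fully open) to 1 (shut). In form: [{"dx": .., "dy": .., "dz": .., "rx": .., "ry": .., "rz": .., "grip": ..}, ...]. A call has 1 to 5 rows; each row shifts and turns the commanded pose from where the row before left it, along the tool's axes as they then stand; what a row does not reach is not made up. A row lasts 1/8 s, in which the tool goes at most 62.5 mm and 10.7 degrees, less where a joint would pass 70% of its speed; a pose out of reach is approached as far as the arm can. A call with a number of a shift or a turn outside -1 to 1 is refused whole. A call with a gripper value outside its range is refused whole. The fingers move at their own pace and stop on an object; FORCE is the grip in N (left out, the last holds). Time passes only in rows, so rows that do not move let the fingers close. It gives the time, the measured TCP pose, the force, the opening and the grip force at its end, in the units of the state.
- monitor.state(): the state, without advancing time (a new reading comes with each control period).
- capture(name): name is "scene" or "top"; returns a dict with "frame" (480x640x3 uint8, red, green, blue), "vertical_fov" (degrees; the focal length in pixels is half the picture's height over the tangent of half this angle, whatever the lens; pixels are square), "cx", "cy" (the principal point, pixels), "pose" (4x4, takes a point from camera to world coordinates). Camera axes: x right, y down, z forward; pixel columns grow to the right and rows downward; lengths in m; the calibration is good to about 2 mm. A picture is of the moment at which its call begins. There is no depth.
- bot.job_done(): hands the job in; it is judged then, once.
The state is a dict: "time_s": time; "qpos": joint angles; "dq": joint speeds; "tau": joint torques, N m; "eef_pos": TCP position; "ee_rot": TCP orientation; "ft_force": force on the tool from outside, world axes, zero at the start; "torque": the same for the moment, N m; "grip_width": finger opening in m; "grasp_force": force on a finger pad.
Only numpy, scipy, OpenCV 4.12 (cv2) and the standard library are available. Lean on these libraries where they do the work, as an engineer would, in place of code of your own. Each camera call takes 0.05 s, during which the arm holds its last target. There are 200 camera calls.

## Task

The overhanging straight edge of the clamped mahogany end piece needs support before it is drilled. Of the four wooden packers, pick the one that fills the opening under that edge in both width and height with only a little play, and slide it lengthwise into the opening, between the two steel brackets, until it is fully home against the block at the back. Leave it there lying flat on the bench, and leave the other packers and the tools where they are.

Things in the scene. Friction and masses are not known exactly. Their poses are not given: they have to be found in the camera images.
- fixture: fixed: D-shaped mahogany end piece, 120 mm wide, 110 deep, 26 thick, underside 21 mm and top 47 mm above the bench, held by a red toggle clamp (190 mm tall, all of it 60 mm or more behind the straight edge). Under the straight edge is an opening. Origin: on the bench (z = 0) under the middle of the straight edge; x axis: level, into the opening; y: across it; z: up
- mouth (a point): middle of the opening under the straight edge, 10.5 mm above the bench. The opening is 49 mm wide and 21 mm high, floored by the bench, its sides two grey steel corner brackets whose flared lips stand 16 mm out in front of the straight edge, 59 mm apart there and 21 mm high. Axes as the fixture
- stop (a point): middle of the face of the plywood block that closes the opening at the back, 55 mm in from the straight edge, 10.5 mm above the bench. Axes as the fixture
- packer_a: a loose plain pale hardwood packer (flat rectangular block) lying flat on the bench, 130 mm long (its x axis), 44 mm wide (y), 26 mm thick (z); origin at the centre of the block
- packer_b: a loose plain pale hardwood packer (flat rectangular block) lying flat on the bench, 130 mm long (its x axis), 60 mm wide (y), 18 mm thick (z); origin at the centre of the block
- packer_c: a loose plain pale hardwood packer (flat rectangular block) lying flat on the bench, 130 mm long (its x axis), 44 mm wide (y), 18 mm thick (z); origin at the centre of the block
- packer_d: a loose plain pale hardwood packer (flat rectangular block) lying flat on the bench, 130 mm long (its x axis), 44 mm wide (y), 12 mm thick (z); origin at the centre of the block
- sander: bystander: yellow battery sander standing on its black pad, about 165 x 100 x 136 mm tall; origin at the centre of its underside
- tape: bystander: green plastic tape measure lying on its side, 72 x 66 x 34 mm; origin at the centre of its underside
- spade_bit: bystander: steel spade bit lying flat, 155 mm long along its x axis, 28 mm wide blade at +x, 7 mm high; origin on its underside near the middle of its length
- screwdriver: bystander: screwdriver lying along its x axis, handle to -x, about 200 mm long and 30 mm high; origin at the underside
There are look-alikes about, which are no part of the job. What is shaped like the packer_c but red is not meant.

How it is judged:
At the end, for the whole second after the job is handed in: The 44 x 18 mm packer lies flat, at rest, lengthwise in the opening (within 7 degrees, 8 mm sideways), its inner end within 6 mm of the plywood block. The other packers, sander, tape measure, spade bit and screwdriver end within 30 mm of where they started (x of packer_c in the frame of fixture between -0.016 and -0.004 m and y of packer_c in the frame of fixture between -0.008 and 0.008 m and height (world z) of packer_c below 0.013 m and angle between the x axis of packer_c and the x axis of fixture, either way round below 0.12 rad and linear speed of packer_c below 0.02 m/s and distance of each of packer_a, packer_b, packer_d, sander, tape, spade_bit, screwdriver from where it was at the start of the episode below 0.03 m); the robot touches nothing.
It also fails if it takes over 40 s, if anything falls off the work surface, if the arm or the gripper's body presses on something with over 40 N, if the wrist force passes 120 N, or if a joint passes its speed limit or range.

## Working session

There is one attempt and no reset: what is moved stays moved. The work goes in short steps, Python scripts to look and compute and a shell command to move; the robot and the scene stay as the last step left them, time stands still between calls to the robot, and variables do not carry over. Pictures are saved under pics/ and viewed, at most 10 in all, crops included, and the job is handed in when it is done.

```bash
mkdir -p pics; ls
python3 - <<'E'
from cell import monitor, capture, bot
import cv2,pickle
print(monitor.state())
for n in("scene","top"):
    c=capture(n);pickle.dump(c,open(n+".pkl","wb"));cv2.imwrite(f"pics/{n}0.png",c["frame"][:,:,::-1])
    print(n,c["vertical_fov"],c["cx"],c["cy"],c["pose"])
E
```

```text
pics
{'time_s': 0.0, 'qpos': array([-1.37849433e+00,  2.07442041e-01,  1.54299249e+00,  1.75113318e-06,
        1.39352276e+00, -1.50507286e-01]), 'dq': array([-1.12040127e-04, -1.35307906e-04,  4.01786608e-04, -2.77142409e-05,
        2.33062553e-03,  2.24037408e-04]), 'tau': array([-1.26693307e-03, -3.83036542e+01, -2.91597515e+01, -4.18580894e-04,
        1.05780736e-02, -6.15109585e-06]), 'eef_pos': array([ 0.19311191, -0.54077163,  0.230095  ]), 'ee_rot': array([-3.09322681e+00, -5.35446978e-01,  7.48520098e-05]), 'ft_force': array([-0.36903004,  0.10871777, -0.19470647]), 'torque': array([-0.00759891,  0.00585527, -0.00781495]), 'grasp_force': 0.0, 'grip_width': 0.08572559926633026}
scene 48.36973005889693 325.41232307469176 240.35480536448514 [[ 0.56922006  0.4520747  -0.68674376  1.51397723]
 [ 0.82215784 -0.30615755  0.47992086 -0.65776175]
 [ 0.00670829 -0.83779235 -0.54594778  0.82244711]
 [ 0.          0.          0.          1.        ]]
top 49.08921772423724 324.09559777902126 243.3718576303121 [[-0.02505884 -0.99062119  0.13431947  0.36639625]
 [-0.99948968  0.02748926  0.01627012  0.04832397]
 [-0.01980987 -0.13384322 -0.9908045   1.10365581]
 [ 0.          0.          0.          1.        ]]
```

View pics/scene0.png

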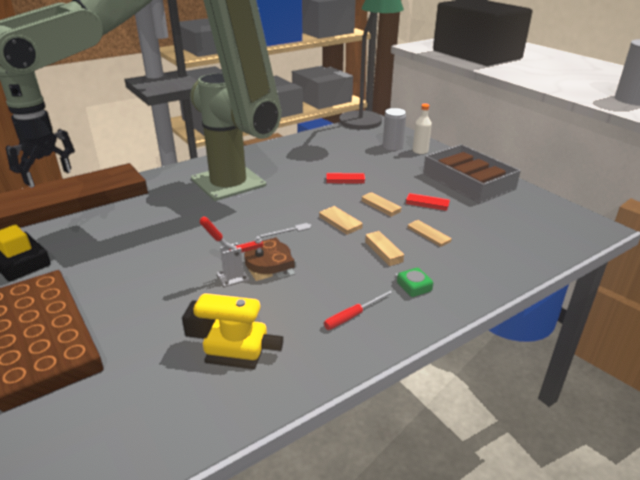

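View pics/top0.png

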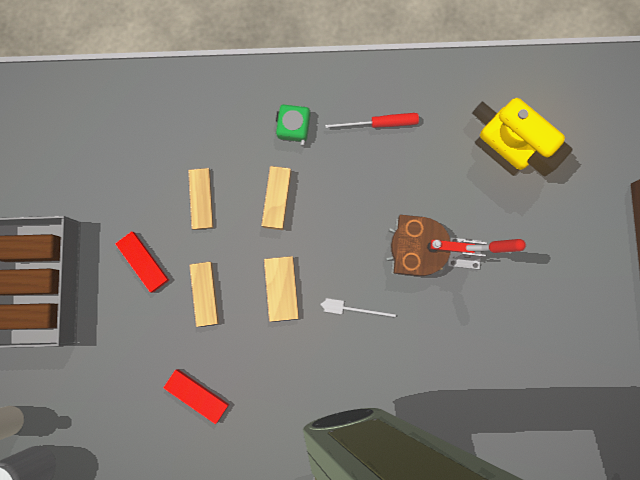

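The top view shows packers at about (201,198), (277,197), (204,294) and (281,289). The last is the 60 mm wide one. The D-piece's straight edge is at col ~396, opening to the left. I'll enlarge both views to judge thickness.

Run:
```python
import cv2,numpy as np
s=cv2.imread("pics/scene0.png");t=cv2.imread("pics/top0.png")
a=cv2.resize(s[185:285,310:460],(800,533),interpolation=cv2.INTER_CUBIC);cv2.imwrite("pics/sc.png",a)
a=cv2.resize(t[200:290,375:495],(800,600),interpolation=cv2.INTER_CUBIC);cv2.imwrite("pics/tc.png",a)
```

```text
(no output)
```

View pics/sc.png

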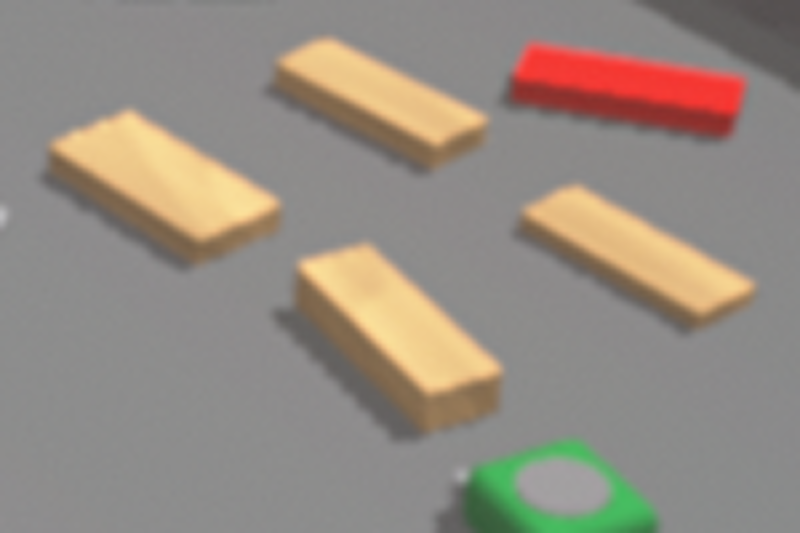

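View pics/tc.png

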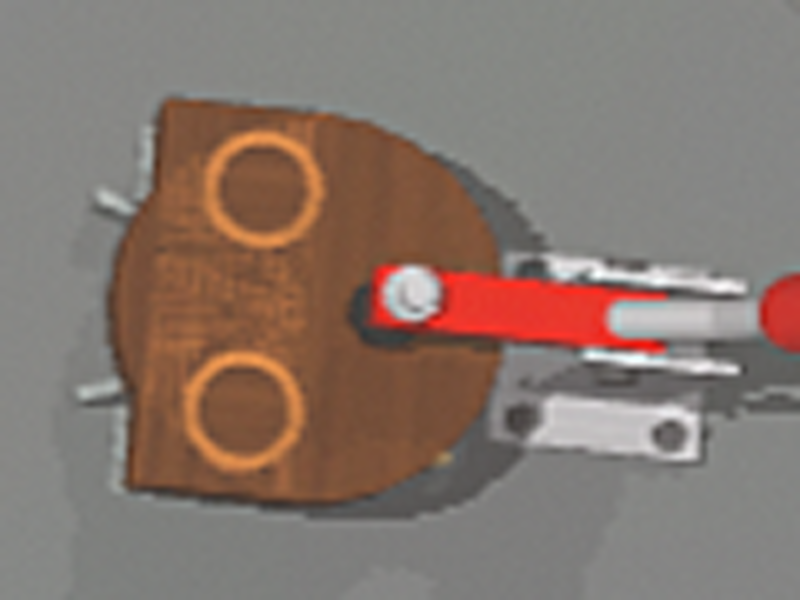

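Thickness in the scene view: (435,232) is thin (D), (384,247) thick (A), (340,219) wide (B). That makes packer C the one at scene (380,204), which is top view (204,294). Next I'll fit its pose and the fixture's.

```bash
cat > h.py <<'E'
import cv2,numpy as np,pickle
from scipy.optimize import minimize
def f(c): return 240/np.tan(np.radians(c["vertical_fov"]/2))
def proj(c,P):
    T=np.linalg.inv(c["pose"]);q=np.atleast_2d(P)@T[:3,:3].T+T[:3,3]
    return q[:,:2]/q[:,2:]*f(c)+[c["cx"],c["cy"]]
def ray(c,uv,z):
    d=c["pose"][:3,:3]@np.array([(uv[0]-c["cx"])/f(c),(uv[1]-c["cy"])/f(c),1]);o=c["pose"][:3,3]
    return o+d*(z-o[2])/d[2]
def box(p,dim,z0=0):
    x,y,a=p;L,W,H=dim
    return np.array([[x+i*L/2*np.cos(a)-j*W/2*np.sin(a),y+i*L/2*np.sin(a)+j*W/2*np.cos(a),z0+k*H] for i in(-1,1) for j in(-1,1) for k in(0,1)])
def mask(c,uv,r=60):
    hsv=cv2.cvtColor(c["frame"],cv2.COLOR_RGB2HSV)
    m=cv2.inRange(hsv,(8,60,90),(28,255,255))
    n,l,st,ce=cv2.connectedComponentsWithStats(m)
    d=np.hypot(*(ce-uv).T);d[0]=1e9;return (l==d.argmin()).astype(np.uint8)
def fit(cs,uvs,dim,p0):
    ms=[cv2.resize(mask(c,u),None,fx=4,fy=4,interpolation=cv2.INTER_LINEAR) for c,u in zip(cs,uvs)]
    def cost(p):
        e=0
        for c,m in zip(cs,ms):
            h=cv2.convexHull(((proj(c,box(p,dim))+.5)*64-8).astype(np.int32)) # 4x, shift 4
            im=np.zeros_like(m);cv2.fillConvexPoly(im,h,1,shift=4)
            e+=(im!=m).sum()/m.sum()
        return e/len(cs)
    s=np.array([[0,0,0],[.01,0,0],[0,.01,0],[0,0,.1]])+p0
    r=minimize(cost,p0,method="Nelder-Mead",options=dict(initial_simplex=s,xatol=1e-4,fatol=1e-4))
    return r.x,r.fun
E
python3 - <<'E'
from h import *
s,t=[pickle.load(open(n+".pkl","rb")) for n in("scene","top")]
p0=[*ray(t,(204,294),.018)[:2],0.1]
for dim in((.13,.044,.012),(.13,.044,.018),(.13,.044,.026)):
  for cs,us in(([t],[(204,294)]),([s,t],[(380,204),(204,294)])): print(dim,fit(cs,us,dim,p0))
a=ray(t,(399.7,215),.047);b=ray(t,(394.5,273.5),.047);print(a,b,(a+b)/2,np.linalg.norm(a-b))
l=ray(t,(389.4,229.2),.021);r=ray(t,(386.9,258.8),.021);print(l,r,(l+r)/2,np.linalg.norm(l-r))
for u,z in(((201,198),.012),((277,197),.026),((281,289),.018),((358,308),0)): print(u,ray(t,u,z)[:2])
E
```

```text
(0.13, 0.044, 0.012) (array([0.41637066, 0.32067585, 0.12014866]), np.float64(0.04084568439407149))
(0.13, 0.044, 0.012) (array([0.41589586, 0.32066319, 0.11636396]), np.float64(0.11129170889800094))
(0.13, 0.044, 0.018) (array([0.41610055, 0.31984866, 0.11639697]), np.float64(0.042807323452484745))
(0.13, 0.044, 0.018) (array([0.41562166, 0.31986163, 0.11467301]), np.float64(0.05373803971205088))
(0.13, 0.044, 0.026) (array([0.41586705, 0.31867237, 0.1198262 ]), np.float64(0.08360941586748039))
(0.13, 0.044, 0.026) (array([0.41587631, 0.31863749, 0.09225943]), np.float64(0.1446692246789135))
[ 0.56370318 -0.0898588   0.047     ] [ 0.44468299 -0.07416198  0.047     ] [ 0.50419309 -0.08201039  0.047     ] 0.12005080455244926
[ 0.53915467 -0.07055517  0.021     ] [ 0.477413   -0.06282407  0.021     ] [ 0.50828383 -0.06668962  0.021     ] 0.06222382618249141
(201, 198) [0.61921498 0.32610884]
(277, 197) [0.61338852 0.1623637 ]
(281, 289) [0.42103521 0.15747126]
(358, 308) [ 0.37830578 -0.00073289]
```

Packer C is confirmed at 18 mm thick: centre (0.416, 0.320), yaw 6.6°. The fixture origin is about (0.5045, -0.082), with the into-direction about (-0.127, -0.992). Moving now.

```bash
cat > go.py <<'E'
import sys,numpy as np
from scipy.spatial.transform import Rotation as R
from cell import monitor
s=monitor.state();M=R.from_rotvec(s["ee_rot"]);p=s["eef_pos"]
m=M.as_matrix();yaw=np.degrees(np.arctan2(m[1,0],m[0,0]))
print("t",round(s["time_s"],2),"p",p.round(4),"yaw",yaw.round(2),"tilt",np.degrees(np.arccos(-m[2,2])).round(2),"F",s["ft_force"].round(1),"w",round(s["grip_width"],4),"gf",round(s["grasp_force"],1))
if len(sys.argv)>1:
    x,y,z,a=map(float,sys.argv[1:]);print("need dx dy dz (units)",(m.T@(np.array([x,y,z])-p)*10).round(3),"rz",round(-(a-yaw)/180,4))
E
python3 -m crank '[{"dx":0.36,"dy":-0.32},{"dx":0.36,"dy":-0.32},{"dx":0.36,"dy":-0.32},{"dx":0.36,"dy":-0.32},{"dx":0.36,"dy":-0.32}]'
python3 -m crank '[{"dx":0.36,"dy":-0.32},{"dx":0.36,"dy":-0.32},{"dx":0.36,"dy":-0.32},{"dx":0.25,"dy":-0.47},{"dx":0.25,"dy":-0.47}]'
python3 -m crank '[{"dx":0.25,"dy":-0.47},{"dx":0.25,"dy":-0.47},{"dx":0.25,"dy":-0.47},{"dx":0.25,"dy":-0.47},{"dx":0.25,"dy":-0.47}]'
python3 -m crank '[{"dx":0.25,"dy":-0.47},{"dx":0.25,"dy":-0.47},{"dx":0.25,"dy":-0.47},{"rz":0.036},{"rz":0.036}]'
python3 go.py .4535 .3242 .1 6.6
```

```text
t 0.1 p [ 0.1931 -0.5409  0.2302] yaw 19.64 tilt 0.12 F [ 0.1 -0.7  0.6] w 0.0853 gf 0.0
need dx dy dz (units) [ 5.359 -7.27   1.319] rz 0.0724invalid input
invalid input
invalid input
invalid input
```

```bash
python3 -m crank '[{"dx":0.36,"dy":-0.32,"dz":0,"rx":0,"ry":0,"rz":0,"grip":-1}]'; python3 go.py
```

```text
time_s: 0.22
eef_pos: [0.2154, -0.5005, 0.2306]
ee_rot: [3.096, 0.53, -0.001]
ft_force: [0.5, 0.4, 0.7]
grip_width: 0.0852
grasp_force: 0.0
t 0.23 p [ 0.2154 -0.5005  0.2306] yaw 19.44 tilt 0.02 F [0.5 0.4 0.7] w 0.0852 gf 0.0
```

All keys are required.

```bash
python3 -m crank '[{"dx":0.36,"dy":-0.32,"dz":0,"rx":0,"ry":0,"rz":0,"grip":-1},{"dx":0.36,"dy":-0.32,"dz":0,"rx":0,"ry":0,"rz":0,"grip":-1},{"dx":0.36,"dy":-0.32,"dz":0,"rx":0,"ry":0,"rz":0,"grip":-1},{"dx":0.36,"dy":-0.32,"dz":0,"rx":0,"ry":0,"rz":0,"grip":-1},{"dx":0.36,"dy":-0.32,"dz":0,"rx":0,"ry":0,"rz":0,"grip":-1}]' >/dev/null
python3 -m crank '[{"dx":0.36,"dy":-0.32,"dz":0,"rx":0,"ry":0,"rz":0,"grip":-1},{"dx":0.36,"dy":-0.32,"dz":0,"rx":0,"ry":0,"rz":0,"grip":-1},{"dx":0.25,"dy":-0.47,"dz":0,"rx":0,"ry":0,"rz":0,"grip":-1},{"dx":0.25,"dy":-0.47,"dz":0,"rx":0,"ry":0,"rz":0,"grip":-1},{"dx":0.25,"dy":-0.47,"dz":0,"rx":0,"ry":0,"rz":0,"grip":-1}]' >/dev/null
python3 go.py
python3 -m crank '[{"dx":0.25,"dy":-0.47,"dz":0,"rx":0,"ry":0,"rz":0,"grip":-1},{"dx":0.25,"dy":-0.47,"dz":0,"rx":0,"ry":0,"rz":0,"grip":-1},{"dx":0.25,"dy":-0.47,"dz":0,"rx":0,"ry":0,"rz":0,"grip":-1},{"dx":0.25,"dy":-0.47,"dz":0,"rx":0,"ry":0,"rz":0,"grip":-1},{"dx":0.25,"dy":-0.47,"dz":0,"rx":0,"ry":0,"rz":0,"grip":-1}]' >/dev/null
python3 -m crank '[{"dx":0.25,"dy":-0.47,"dz":0,"rx":0,"ry":0,"rz":0,"grip":-1},{"dx":0.25,"dy":-0.47,"dz":0,"rx":0,"ry":0,"rz":0,"grip":-1},{"dx":0,"dy":0,"dz":0,"rx":0,"ry":0,"rz":0.036,"grip":-1},{"dx":0,"dy":0,"dz":0,"rx":0,"ry":0,"rz":0.036,"grip":-1},{"dx":0,"dy":0,"dz":0,"rx":0,"ry":0,"rz":0,"grip":-1}]' >/dev/null
python3 go.py .4535 .3242 .08 6.6
```

```text
t 1.48 p [ 0.4015 -0.0439  0.231 ] yaw 19.62 tilt 0.01 F [ 0.4 -0.6  0.5] w 0.0854 gf 0.0
t 2.73 p [0.4555 0.3231 0.2306] yaw 6.78 tilt 0.08 F [-1.1 -0.3 -0.7] w 0.0858 gf 0.0
need dx dy dz (units) [-0.017 -0.014  1.506] rz 0.001
```

```bash
python3 -m crank '[{"dx":-0.017,"dy":-0.014,"dz":0.5,"rx":0,"ry":0,"rz":0.001,"grip":-1},{"dx":0,"dy":0,"dz":0.5,"rx":0,"ry":0,"rz":0,"grip":-1},{"dx":0,"dy":0,"dz":0.5,"rx":0,"ry":0,"rz":0,"grip":-1},{"dx":0,"dy":0,"dz":0.4,"rx":0,"ry":0,"rz":0,"grip":-1},{"dx":0,"dy":0,"dz":0.35,"rx":0,"ry":0,"rz":0,"grip":-1}]' 50 >/dev/null
python3 go.py .4535 .3242 .003 6.6
python3 -m crank '[{"dx":0,"dy":0,"dz":0,"rx":0,"ry":0,"rz":0,"grip":1},{"dx":0,"dy":0,"dz":0,"rx":0,"ry":0,"rz":0,"grip":1},{"dx":0,"dy":0,"dz":0,"rx":0,"ry":0,"rz":0,"grip":1},{"dx":0,"dy":0,"dz":0,"rx":0,"ry":0,"rz":0,"grip":1},{"dx":0,"dy":0,"dz":0,"rx":0,"ry":0,"rz":0,"grip":1}]' 50
python3 go.py .4535 .3242 .003 6.6
```

```text
t 3.35 p [0.4534 0.3236 0.0045] yaw 6.59 tilt 0.08 F [-0.1 -0.5 -0.4] w 0.0854 gf 0.0
need dx dy dz (units) [ 0.002 -0.006  0.015] rz -0.0
time_s: 3.98
eef_pos: [0.456, 0.3252, 0.0086]
ee_rot: [-3.135, -0.178, -0.007]
ft_force: [0.3, 0.3, 6.4]
grip_width: 0.0418
grasp_force: 51.4
t 3.98 p [0.456  0.3252 0.0086] yaw 6.52 tilt 0.26 F [0.3 0.3 6.4] w 0.0418 gf 51.4
need dx dy dz (units) [-0.026  0.007  0.056] rz -0.0005
```

```bash
python3 -m crank '[{"dx":0,"dy":0,"dz":-0.2,"rx":0,"ry":0,"rz":0,"grip":1},{"dx":0,"dy":0,"dz":-0.4,"rx":0,"ry":0,"rz":0,"grip":1},{"dx":0,"dy":0,"dz":-0.4,"rx":0,"ry":0,"rz":0,"grip":1},{"dx":0.058,"dy":0.463,"dz":0,"rx":0,"ry":0,"rz":0,"grip":1},{"dx":0.058,"dy":0.463,"dz":0,"rx":0,"ry":0,"rz":0,"grip":1}]' 60 >/dev/null
python3 go.py
python3 -m crank '[{"dx":0.058,"dy":0.463,"dz":0,"rx":0,"ry":0,"rz":0,"grip":1},{"dx":0.058,"dy":0.463,"dz":0,"rx":0,"ry":0,"rz":0,"grip":1},{"dx":0.058,"dy":0.463,"dz":0,"rx":0,"ry":0,"rz":0,"grip":1},{"dx":0.058,"dy":0.463,"dz":0,"rx":0,"ry":0,"rz":0,"grip":1},{"dx":0,"dy":0,"dz":0,"rx":0,"ry":0,"rz":-0.053,"grip":1}]' >/dev/null
python3 -m crank '[{"dx":0,"dy":0,"dz":0,"rx":0,"ry":0,"rz":-0.053,"grip":1},{"dx":0,"dy":0,"dz":0,"rx":0,"ry":0,"rz":-0.053,"grip":1},{"dx":0,"dy":0,"dz":0,"rx":0,"ry":0,"rz":-0.053,"grip":1},{"dx":0,"dy":0,"dz":0,"rx":0,"ry":0,"rz":-0.053,"grip":1},{"dx":0,"dy":0,"dz":0,"rx":0,"ry":0,"rz":-0.053,"grip":1}]' >/dev/null
python3 -m crank '[{"dx":0,"dy":0,"dz":0,"rx":0,"ry":0,"rz":-0.053,"grip":1},{"dx":0,"dy":0,"dz":0,"rx":0,"ry":0,"rz":-0.053,"grip":1},{"dx":0,"dy":0,"dz":0,"rx":0,"ry":0,"rz":0,"grip":1}]' >/dev/null
python3 go.py .5218 .0534 .03 82.7
python3 - <<'E'
from h import *
from cell import capture
for n in("scene","top"):
    c=capture(n);pickle.dump(c,open(n+"1.pkl","wb"));f_=c["frame"][:,:,::-1]
    r=f_[170:290,180:340] if n=="scene" else f_[150:330,280:520]
    cv2.imwrite(f"pics/{n}1.png",cv2.resize(r,(800,600),interpolation=cv2.INTER_CUBIC))
E
```

```text
t 4.6 p [0.4767 0.2332 0.1076] yaw 6.63 tilt 0.15 F [ 1.2 -0.4 -1.8] w 0.042 gf 61.6
t 6.22 p [0.5199 0.0522 0.1064] yaw 82.72 tilt 0.01 F [ 0.1  0.4 -0.2] w 0.0419 gf 61.6
need dx dy dz (units) [0.014 0.017 0.764] rz 0.0001
```

View pics/scene1.png

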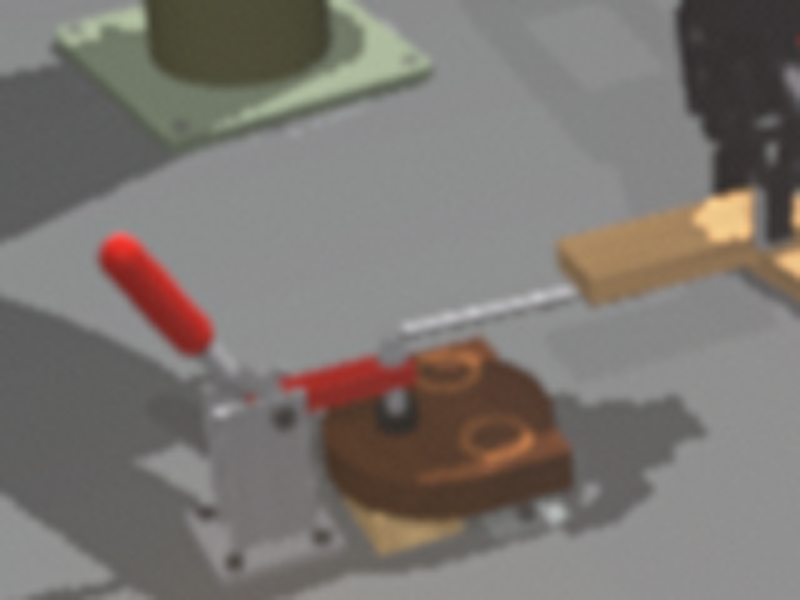

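View pics/top1.png

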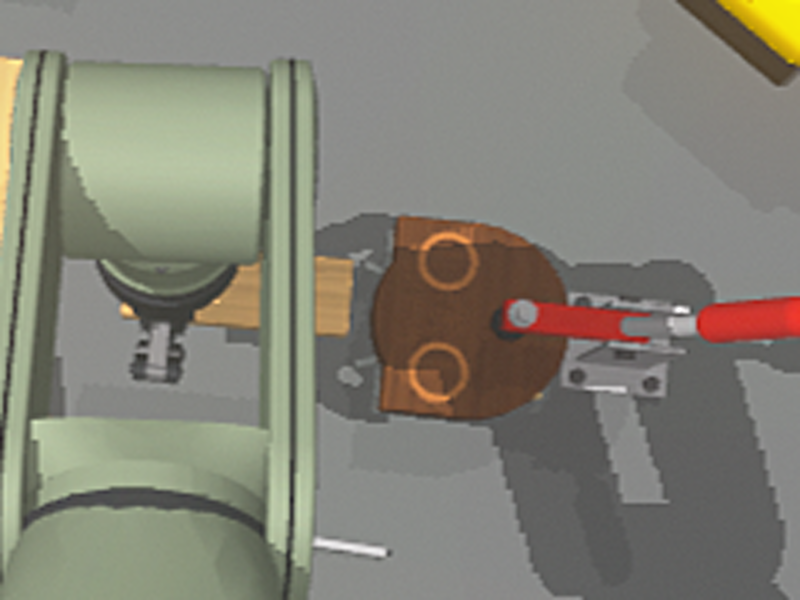

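The packer is held level with its inner end at about (385,227)-(384.5,250.5) in the top image, lined up with the opening. Now I'll check its lateral offset numerically.

Run:
```python
from h import *
t=pickle.load(open("top1.pkl","rb"))
O=np.array([.5045,-.082]);a=np.radians(-97.3);ex=np.array([np.cos(a),np.sin(a)]);ey=np.array([-ex[1],ex[0]])
for u,z in(((385,227.4),.116),((384.4,250.5),.116),((388.6,226.5),.021),((384,262.8),.021),((399.4,215.1),.047),((394,273),.047)):
    p=ray(t,u,z)[:2];print(u,p.round(4),((p-O)@ex).round(4),((p-O)@ey).round(4))
hsv=cv2.cvtColor(t["frame"],cv2.COLOR_RGB2HSV)
m=cv2.inRange(hsv,(8,60,90),(28,255,255))
for x in(358,362,366,370,374,378,382):
    r=np.where(m[215:262,x])[0]+215
    if len(r): 
        lo,hi=[((ray(t,(x,v),.116)[:2]-O)@ey).round(4) for v in(r[0]-.5,r[-1]+.5)];print(x,r[0],r[-1],lo,hi,(lo+hi)/2)
c=cv2.resize(pickle.load(open("top.pkl","rb"))["frame"][215:280,375:415,::-1],(480,780)[:2],interpolation=cv2.INTER_CUBIC)
cv2.imwrite("pics/lip.png",cv2.resize(c,(369,600)))
```

```text
(385, 227.4) [ 0.5277 -0.0519] -0.0328 0.0192
(384.4, 250.5) [ 0.4835 -0.049 ] -0.0301 -0.025
(388.6, 226.5) [ 0.5449 -0.0691] -0.0179 0.0384
(384, 262.8) [ 0.4693 -0.0565] -0.0208 -0.0382
(399.4, 215.1) [ 0.5635 -0.0892] -0.0003 0.0595
(394, 273) [ 0.4457 -0.0732] -0.0013 -0.0594
358 226 235 0.0178 -0.0014 0.0082
374 227 249 0.0188 -0.025 -0.0031000000000000003
378 227 250 0.0196 -0.0262 -0.003300000000000001
382 227 250 0.0203 -0.0254 -0.00255
```

View pics/lip.png

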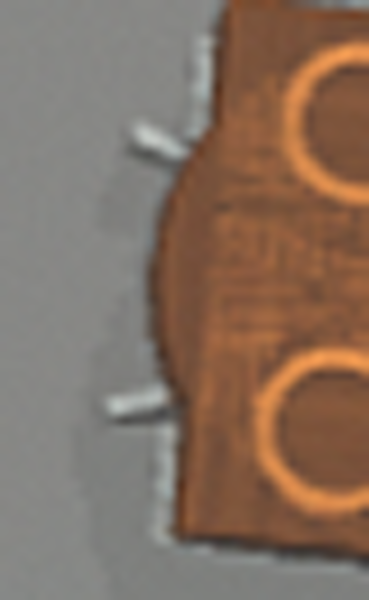

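```bash
python3 -m crank '[{"dx":0,"dy":0.035,"dz":0.4,"rx":0,"ry":0,"rz":0,"grip":1},{"dx":0,"dy":0,"dz":0.35,"rx":0,"ry":0,"rz":0,"grip":1},{"dx":0,"dy":0,"dz":0.15,"rx":0,"ry":0,"rz":0,"grip":1},{"dx":0,"dy":0,"dz":0.04,"rx":0,"ry":0,"rz":0,"grip":1},{"dx":0,"dy":0,"dz":0.03,"rx":0,"ry":0,"rz":0,"grip":1}]' >/dev/null
python3 go.py
python3 - <<'E'
from h import *
from cell import capture
t=capture("top");pickle.dump(t,open("top2.pkl","wb"));z=.019
O=np.array([.5045,-.082]);a=np.radians(-97.3);ex=np.array([np.cos(a),np.sin(a)]);ey=np.array([-ex[1],ex[0]])
hsv=cv2.cvtColor(t["frame"],cv2.COLOR_RGB2HSV)
m=cv2.inRange(hsv,(8,60,60),(28,255,255))
for x in range(350,392,4):
    r=np.where(m[220:265,x])[0]+220
    if len(r):
        lo,hi=[((ray(t,(x,v),z)[:2]-O)@ey).round(4) for v in(r[0]-.5,r[-1]+.5)];print(x,r[0],r[-1],lo,hi,((lo+hi)/2).round(4))
f_=t["frame"][200:290,330:450,::-1];cv2.imwrite("pics/top2.png",cv2.resize(f_,(800,600),interpolation=cv2.INTER_CUBIC))
E
```

```text
t 6.95 p [0.5248 0.0517 0.0103] yaw 82.8 tilt 0.13 F [ 0.3 -0.2 -1.4] w 0.0415 gf 61.6
350 237 251 0.0098 -0.0215 -0.0058
354 235 251 0.0148 -0.0207 -0.0029
370 232 252 0.0244 -0.0195 0.0025
374 232 253 0.0253 -0.0207 0.0023
378 233 253 0.024 -0.0199 0.002
```

View pics/top2.png

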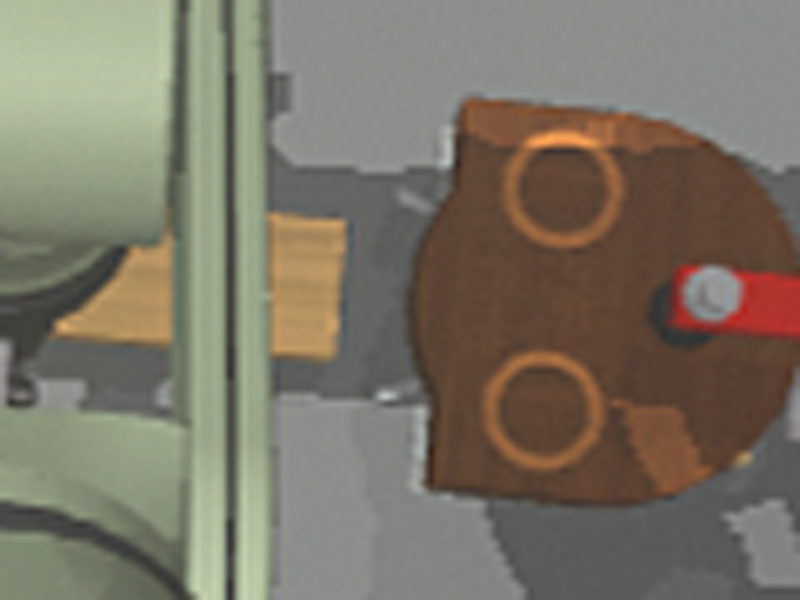

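The packer is in line with the lips: extrapolated along its axis, its centreline passes through the middle of the mouth. Inserting in steps.

```bash
python3 -m crank '[{"dx":-0.1,"dy":-0.005,"dz":0,"rx":0,"ry":0,"rz":0,"grip":1},{"dx":-0.1,"dy":0,"dz":0,"rx":0,"ry":0,"rz":0,"grip":1},{"dx":-0.08,"dy":0,"dz":0,"rx":0,"ry":0,"rz":0,"grip":1},{"dx":-0.08,"dy":0,"dz":0,"rx":0,"ry":0,"rz":0,"grip":1},{"dx":-0.08,"dy":0,"dz":0,"rx":0,"ry":0,"rz":0,"grip":1}]'
python3 go.py .5108 -.0330 .010 82.7
```

```text
time_s: 7.62
eef_pos: [0.5175, 0.0074, 0.0093]
ee_rot: [2.356, 2.078, 0.0]
ft_force: [-0.4, -0.1, -0.3]
grip_width: 0.0418
grasp_force: 61.6
t 7.62 p [0.5175 0.0074 0.0093] yaw 82.8 tilt 0.0 F [-0.4 -0.1 -0.3] w 0.0418 gf 61.6
need dx dy dz (units) [-0.41  -0.016 -0.007] rz 0.0006
```

```bash
python3 -m crank '[{"dx":-0.08,"dy":0,"dz":0,"rx":0,"ry":0,"rz":0,"grip":1},{"dx":-0.08,"dy":0,"dz":0,"rx":0,"ry":0,"rz":0,"grip":1},{"dx":-0.08,"dy":0,"dz":0,"rx":0,"ry":0,"rz":0,"grip":1},{"dx":-0.08,"dy":0,"dz":0,"rx":0,"ry":0,"rz":0,"grip":1},{"dx":0,"dy":0,"dz":0,"rx":0,"ry":0,"rz":0,"grip":1}]'
python3 go.py .5108 -.0330 .010 82.7
python3 -m crank '[{"dx":-0.03,"dy":0,"dz":0,"rx":0,"ry":0,"rz":0,"grip":1},{"dx":-0.03,"dy":0,"dz":0,"rx":0,"ry":0,"rz":0,"grip":1},{"dx":-0.02,"dy":0,"dz":0,"rx":0,"ry":0,"rz":0,"grip":1},{"dx":-0.02,"dy":0,"dz":0,"rx":0,"ry":0,"rz":0,"grip":1}]'
python3 go.py .5108 -.0330 .010 82.7
```

```text
time_s: 8.25
eef_pos: [0.5136, -0.0242, 0.0093]
ee_rot: [2.357, 2.077, 0.0]
ft_force: [0.8, 0.6, -0.7]
grip_width: 0.0422
grasp_force: 61.6
t 8.25 p [ 0.5136 -0.0242  0.0093] yaw 82.77 tilt 0.0 F [ 0.8  0.6 -0.7] w 0.0422 gf 61.6
need dx dy dz (units) [-0.091 -0.017 -0.007] rz 0.0004
time_s: 8.75
eef_pos: [0.5127, -0.0324, 0.0094]
ee_rot: [-2.357, -2.076, -0.004]
ft_force: [1.6, 7.5, -0.8]
grip_width: 0.0419
grasp_force: 61.7
t 8.75 p [ 0.5127 -0.0324  0.0094] yaw 82.75 tilt 0.15 F [ 1.6  7.5 -0.8] w 0.0419 gf 61.7
need dx dy dz (units) [-0.008 -0.018 -0.006] rz 0.0003
```

Contact comes exactly at the expected depth. I'll push 1 mm more to confirm, press down to the bench, release and lift.

```bash
python3 -m crank '[{"dx":-0.01,"dy":0,"dz":0,"rx":0,"ry":0,"rz":0,"grip":1},{"dx":-0.005,"dy":0,"dz":0.015,"rx":0,"ry":0,"rz":0,"grip":1},{"dx":0,"dy":0,"dz":0,"rx":0,"ry":0,"rz":0,"grip":1}]'
python3 go.py
python3 -m crank '[{"dx":0,"dy":0,"dz":0,"rx":0,"ry":0,"rz":0,"grip":0.0},{"dx":0,"dy":0,"dz":0,"rx":0,"ry":0,"rz":0,"grip":-0.6},{"dx":0,"dy":0,"dz":0,"rx":0,"ry":0,"rz":0,"grip":-0.8},{"dx":0,"dy":0,"dz":0,"rx":0,"ry":0,"rz":0,"grip":-0.8},{"dx":0,"dy":0,"dz":0,"rx":0,"ry":0,"rz":0,"grip":-0.8}]'
python3 -m crank '[{"dx":0,"dy":0,"dz":-0.2,"rx":0,"ry":0,"rz":0,"grip":-0.8},{"dx":0,"dy":0,"dz":-0.4,"rx":0,"ry":0,"rz":0,"grip":-0.8},{"dx":0,"dy":0,"dz":-0.5,"rx":0,"ry":0,"rz":0,"grip":-0.8},{"dx":0,"dy":0,"dz":-0.5,"rx":0,"ry":0,"rz":0,"grip":-0.8},{"dx":0,"dy":0,"dz":-0.4,"rx":0,"ry":0,"rz":0,"grip":-0.8}]' >/dev/null
python3 -m crank '[{"dx":0.5,"dy":0,"dz":0,"rx":0,"ry":0,"rz":0,"grip":-0.8},{"dx":0.5,"dy":0,"dz":0,"rx":0,"ry":0,"rz":0,"grip":-0.8},{"dx":0.5,"dy":0,"dz":0,"rx":0,"ry":0,"rz":0,"grip":-0.8},{"dx":0.5,"dy":0,"dz":0,"rx":0,"ry":0,"rz":0,"grip":-0.8},{"dx":0.5,"dy":0,"dz":0,"rx":0,"ry":0,"rz":0,"grip":-0.8}]' >/dev/null
python3 go.py
python3 - <<'E'
from h import *
from cell import capture
c=capture("top");pickle.dump(c,open("top3.pkl","wb"))
cv2.imwrite("pics/top3.png",c["frame"][:,:,::-1])
c=capture("scene");pickle.dump(c,open("scene3.pkl","wb"))
cv2.imwrite("pics/scene3.png",c["frame"][:,:,::-1])
E
```

```text
time_s: 9.12
eef_pos: [0.5128, -0.0324, 0.0088]
ee_rot: [-2.356, -2.074, -0.006]
ft_force: [-0.1, 10.3, 5.8]
grip_width: 0.0417
grasp_force: 62.3
t 9.12 p [ 0.5128 -0.0324  0.0088] yaw 82.73 tilt 0.27 F [-0.1 10.3  5.8] w 0.0417 gf 62.3
time_s: 9.75
eef_pos: [0.5121, -0.0353, 0.0077]
ee_rot: [-2.356, -2.078, 0.0]
ft_force: [1.3, -0.4, -0.3]
grip_width: 0.0765
grasp_force: 0.0
t 11.0 p [0.5434 0.2144 0.2077] yaw 82.81 tilt 0.02 F [ 1.1 -0.1  0.6] w 0.0772 gf 0.0
```

View pics/top3.png

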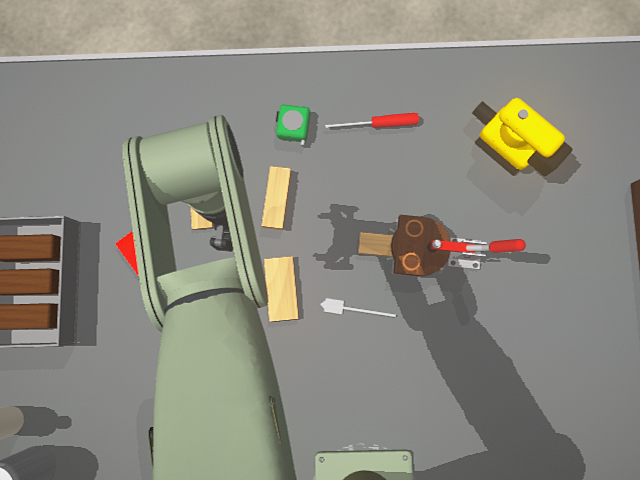

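The packer is in the opening, with its outer end at about col 359, rows 233-255. The bystanders haven't moved. I'll measure the outer end.

Run:
```python
from h import *
t=pickle.load(open("top3.pkl","rb"))
O=np.array([.5045,-.082]);a=np.radians(-97.3);ex=np.array([np.cos(a),np.sin(a)]);ey=np.array([-ex[1],ex[0]])
m=cv2.inRange(cv2.cvtColor(t["frame"],cv2.COLOR_RGB2HSV),(8,60,60),(28,255,255))
for y in range(236,253,4):
    x=np.where(m[y,345:385])[0][0]+345; print(y,x,((ray(t,(x-.5,y),.018)[:2]-O)@ex).round(4))
for x in(364,372,380,386):
    r=np.where(m[225:265,x])[0]+225; print(x,r[0],r[-1],[((ray(t,(x,v),.018)[:2]-O)@ey).round(4) for v in(r[0]-.5,r[-1]+.5)])
```

```text
236 359 -0.0783
240 359 -0.0775
244 359 -0.0767
248 358 -0.078
252 358 -0.0772
364 232 253 [np.float64(0.0234), np.float64(-0.0227)]
372 233 254 [np.float64(0.0229), np.float64(-0.0231)]
380 234 255 [np.float64(0.0224), np.float64(-0.0235)]
386 234 255 [np.float64(0.0237), np.float64(-0.0223)]
```

```bash
python3 -c "
from cell import bot
print(bot.job_done())"
```

```text
the job is handed in; nothing more can be done
None
```

I slid the 44 x 18 mm packer (packer_c) lengthwise into the opening until it met the block and left it flat; its centre measures about 10–12 mm in front of the straight edge (10 mm is fully home), the other packers and tools look unmoved in the last picture, and the job is handed in (no verdict was returned).

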